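# Open the safety-capped acid bottle in the bottle clamp

### The job

Open the acid bottle that stands in the bench clamp: push the clamp's sliding jaw in by its knob until it bears firmly on the bottle and nips it against the fixed jaw, then press the push-and-turn safety cap down, twist it about a quarter turn anticlockwise while it is down, and lift it straight off. Finish while still holding the cap, level and directly above the open mouth, 5 to 10 cm clear of it, with the bottle left standing upright, gripped in the clamp. Leave the other things on the worktop where they are.

Things in the scene. Friction and masses are not known exactly. Their poses are not given: they have to be found in the camera images.
- clamp: bottle clamp screwed to the worktop: plywood base board 100 x 270 x 14 mm (origin at the centre of its underside, x across the board, y along it, z up), a fixed jaw near its -y end and a jaw sliding along y near the middle; both 76 mm wide, rising to about 80 mm above the worktop
- fixed_jaw: the fixed jaw; its frame is the clamp's frame. It is a wide V of two rubber-faced cheeks, open to the clamp's +y, that takes the bottle at about clamp x = 0, y = -60 mm (up to 6 mm off when it bears on one cheek more than the other)
- jaw (a joint): travel of the sliding jaw in m: 0 = fully open (its flat rubber face at clamp y = +15 mm), growing as it is pushed to the clamp's -y; with the bottle home in the V it meets it at about 0.042 (0.038 if off centre). It drags with about 7 N and stays where it is left. Its soft face yields up to 5 mm at 2.5 N per mm, so a firm close (13 to 17 N at the knob in all) reads 2 to 4 mm more and keeps pressing
- jaw_knob (a point): centre of the round head of the upright wooden knob on the sliding jaw's tail (head 27 mm across and about 20 mm high, point 60 mm above the worktop, knob top 75 mm; narrower stem below). It moves with the jaw, 77 mm outward (clamp +y) of the jaw's face; axes as the clamp's. The jaw is moved by this knob
- bottle: loose white round plastic bottle in the clamp: body 66 mm across and about 105 mm high, sloping shoulder, neck 27 mm across, mouth at 158 mm, about 0.4 kg; stands on the clamp's smooth board (14 mm above the worktop) between the open jaws, any way round. Origin: centre of its underside, z up. Two like bottles at the back of the worktop are stock
- bottle_mouth (a point): centre of the bottle's mouth, 158 mm above its underside, on the bottle's axis
- cap_center (a point): centre (on the axis, half-way up) of the bottle's round ribbed white safety cap, 49 mm across, 30 mm high, 45 g. As found it is locked, its x along the bottle's x, z up, its centre 157 mm above the bottle's underside (171 mm above the worktop); 12 mm or more is free under its edge. Turned 45 to 135 degrees anticlockwise seen from above (75 is best) it lifts straight off
- cap_liner (a joint): how far the cap is pressed down on its sprung inner liner, in m: 0 as found, 0.007 at the solid stop, negative when the cap is off. 6.5 N to start it down, 1.3 N more per mm. The cap's inner lugs sit in notches under two lugs on the neck: it turns only while held 3 mm or more down (4 to 6 is best). Unless the jaw grips it, the bottle turns along with the cap
- tub: empty clear pot, 70 mm across, 59 mm high, standing left of the clamp; bystander, leave it alone. Origin: centre of its underside
- queen_cage: small white slotted plastic cage, 22 x 62 x 16 mm, lying right of the clamp; bystander. Origin: centre of its underside
- hive_tool: grey flat steel bar with a hooked end, 44 x 186 x 23 mm, lying to the left; bystander. Origin: centre of its underside
- marker: white pen with a red cap, 12 x 130 x 14 mm, lying to the left; bystander. Origin: centre of its underside
- tape: roll of brown tape, 97 mm across, 50 mm high, lying flat behind the clamp; bystander. Origin: centre of its underside
- carton: small white carton, 63 x 100 x 41 mm, lying at the right front; bystander. Origin: centre of its underside
Things that resemble listed ones, but are neither listed nor needed, are in the scene too. Of the things that look like the part that bears cap_center, the smaller one is meant.

How it is judged:
By the outcome, as a careful person would: the job done as asked, in the order asked, and still so for the second after the job is handed in, while the arm keeps its last pose, push and grip.
It also fails if it takes over 48 s, if anything falls off the work surface, if the arm or the gripper's body presses on something with over 40 N, if the wrist force passes 120 N, or if a joint passes its speed limit or range.

### The arm

A 7-joint arm with a two-finger parallel gripper is mounted at the origin on a cart in front of the work surface, level with it; the furniture and walls round the work are solid. World frame = base frame: x ahead of the robot, y to its left, z up, the work surface at z = 0. Lengths are in m, angles in rad, forces in N, time in s.
With the tool pointing down it reaches from about 0.4 to 0.875 m from the base axis. Payload 4.4 kg.
Tool frame: the origin (TCP) lies between the finger pads; the fingertips stand 25 mm ahead of it and the grasp point (between the pads) lies 6 mm ahead of it (r.tip_extent is the distance from the TCP to the fingertips, in m); x points along the fingers, y is the direction in which the jaws open and shut, and the axes are right-handed (so a half turn about x gives the same grasp; the last joint's range is limited). The gripper opens to 85 mm and grips with 20 to 120 N. Pads are 22 mm wide; open, the fingers measure 114 mm over their backs; the gripper's body (76 mm by 85 mm) begins 54 mm behind the grasp point. The pads swing forward as they close: fully open they stand 13 mm farther back than shut.
Start: joints at [-1.227, 0.628, 0.038, 1.517, -0.027, 0.996, -0.02], TCP at [0.259, 0.596, 0.256] pointing down, gripper open.
Joint ranges: [-3.06, 3.06], [-0.37, 2.12], [-1.25, 1.32], [0.18, 2.47], [-1.1, 4.24], [0.23, 1.98], [-2.94, 2.94]. Speed limits (rad/s): [2.57, 2.57, 3.14, 3.14, 3.14, 3.14, 3.14].

### API

Orientations are given as a unit quaternion [w, x, y, z].
In Python, from cell import r, viewer, order gives the robot as it stands.
- The arm moves only by the tool jog_arm, never from a script. Its arguments are lists of equal length, an entry for each row: "dp": the shift along the tool's x, y, z in cm, a list of three; "rot": the turn, a rotation vector about the tool's x, y, z in degrees, a list of three. In form: {"dp": [[x, y, z], ...], "rot": [[rx, ry, rz], ...]}. A call has 1 to 20 rows; each row shifts and turns the commanded pose from where the row before left it, along the tool's axes as they then stand; what a row does not reach is not made up. A row lasts 1/10 s, in which the tool goes at most 50 mm and 8.59 degrees, less where a joint would pass 70% of its speed; a pose out of reach is approached as far as the arm can. A call is refused whole if a number of a shift passes 5 or a number of a turn 8.59, either way. A call with a gripper value outside its range is refused whole. "fingers" is the closure in counts, from 0 (fully open) to 255 (shut), set as the call begins (left out, the last holds). The fingers move at their own pace and stop on an object; "force" is the grip in N (left out, the last holds). Time passes only in rows, so rows that do not move let the fingers close. It gives the time, the measured TCP pose, the force and the opening at its end, in the units of the state.
- r.get_state(): the state, without advancing time (a new reading comes with each control period).
- viewer.read_camera(name): name is "scene" or "top" or "wrist"; returns a dict with "pixels" (384x512x3 uint8, blue, green, red), "z_map" (384x512 float32, m along the optical axis (not along the pixel's ray), 0 where there is no reading), "fov_y" (degrees; the focal length in pixels is half the picture's height over the tangent of half this angle, whatever the lens; pixels are square), "cx", "cy" (the principal point, pixels), "R" (3x3) and "t" (3): a world point X has camera coordinates R X + t. Camera axes: x right, y down, z forward; pixel columns grow to the right and rows downward; lengths in m; the calibration is good to about 2 mm. The wrist camera is an equidistant fisheye: a pixel r from the principal point sees the ray r / f radians off the axis. A picture is of the moment at which its call begins.
- order.close_job(): hands the job in, once; it reports no verdict.
The state is a dict: "clock": time; "joint_pos": joint angles; "dq": joint speeds; "joint_efforts": joint torques, N m; "position": TCP position; "orientation": TCP orientation; "contact_force": force on the tool from outside, world axes, zero at the start; "moment": the same for the moment, N m; "gripper_width": finger opening in m.
Only numpy, scipy, OpenCV 4.12 (cv2) and the standard library are available. Lean on these libraries where they do the work, as an engineer would, in place of code of your own. Each camera call takes 0.05 s, during which the arm holds its last target. There are 200 camera calls.

## Working session

There is one attempt and no reset: what is moved stays moved. The work goes in short steps, Python scripts to look and compute and a tool call to move; the robot and the scene stay as the last step left them, time stands still between calls to the robot, and variables do not carry over. Pictures are saved under pics/ and viewed, about 8 in all and at most 12, crops included, and the job is handed in when it is done.

Besides the shell and the picture viewer there is one more tool, called after "Request:" as a command line: name --argument value ..., lists and objects as JSON in quotes. jog_arm: Moves the arm, as the interface text tells. Its arguments: {"type":"object","properties":{"dp":{"type":"array"},"rot":{"type":"array"},"fingers":{"type":"number"},"force":{"type":"number"}},"required":["dp","rot"]}

```bash
mkdir -p pics
cat > h.py <<'E'
import numpy as np, cv2
from cell import r, viewer, order
def cam(n):
    d=viewer.read_camera(n); d['R']=np.array(d['R']); d['t']=np.array(d['t'])
    d['f']=192/np.tan(np.radians(d['fov_y'])/2); return d
def cloud(d):
    z=d['z_map']; v,u=np.mgrid[:384,:512]
    P=np.stack([(u-d['cx'])/d['f']*z,(v-d['cy'])/d['f']*z,z],-1)
    W=(P-d['t'])@d['R']; W[z==0]=np.nan; return W
E
python3 - <<'E'
from h import *
s=r.get_state(); print(s)
for n in ('scene','top'):
    d=cam(n); np.savez(n+'.npz',W=cloud(d),p=d['pixels'])
    cv2.imwrite(f'pics/{n}0.png',cv2.resize(d['pixels'],(800,600)))
    print(n,d['f'],d['cx'],d['cy'],d['R'],d['t'])
E
```

```text
{'clock': 0.0, 'joint_pos': array([-1.22681258,  0.62932748,  0.03846393,  1.51834468, -0.02700765,
        0.9963059 , -0.01998856]), 'dq': array([-0.00023849, -0.00053427, -0.00096781, -0.00075455, -0.00013061,
       -0.00035287, -0.00075086]), 'joint_efforts': array([-1.72468681e-04, -5.63404620e+01,  1.22578092e+00, -1.93457884e+01,
        1.08020118e-02,  1.03027158e-02,  1.09039067e-05]), 'position': array([0.25872351, 0.59567314, 0.25540899]), 'orientation': array([ 0.69219122,  0.14322399,  0.69243918, -0.14452052]), 'contact_force': array([ 0.37269086, -0.78678305,  0.14736183]), 'moment': array([-0.01823372, -0.00519992, -0.07306081]), 'gripper_width': 0.08529421902536496}
scene 382.68383537755045 254.56750992151527 190.76689133601636 [[ 0.54924016 -0.83564372  0.00590026]
 [-0.36773635 -0.24802871 -0.89624312]
 [ 0.75040338  0.49008298 -0.4435239 ]] [-0.19797723  0.3348091   0.64396803]
top 412.5312733156054 257.2810808975639 187.83512685962145 [[-0.00154376 -0.99974918 -0.02234272]
 [-0.98521665  0.00534801 -0.17122952]
 [ 0.17130606  0.02174809 -0.98497779]] [0.09584738 0.52531713 1.13721513]
```

View pics/scene0.png

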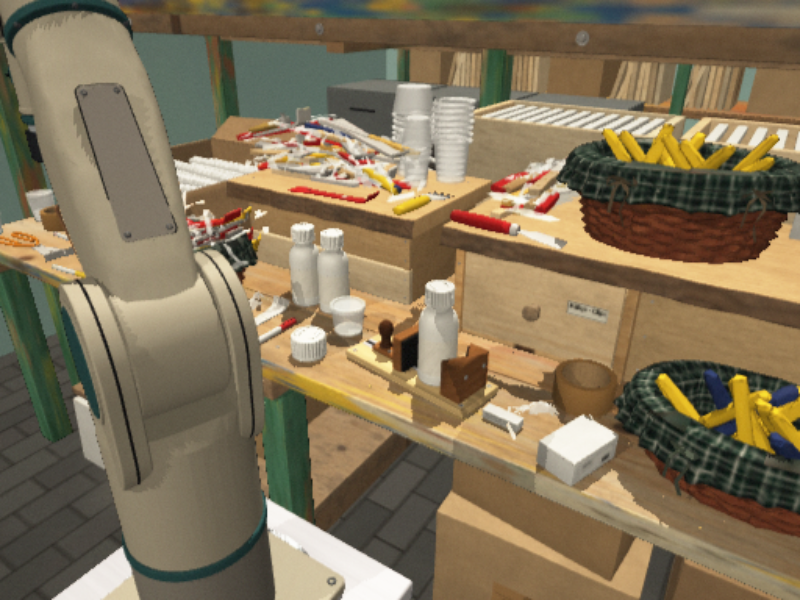

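View pics/top0.png

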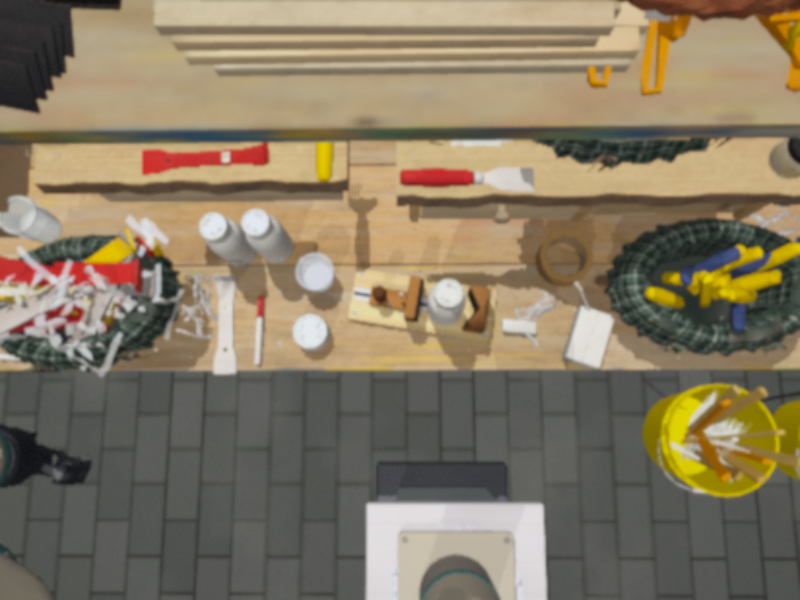

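Scene view: the bottle in the clamp has its cap at (440,290), the knob is at (387,335), and a loose decoy cap sits at (309,343). Top view: the cap is at (448,293), the knob at (379,296), the board spans (350–495, 270–335), and the tub is at (315,272). Next I measure from the depth maps.

Run:
```python
from h import *
def circ(P):
    A=np.c_[2*P[:,:2],np.ones(len(P))]; c=np.linalg.lstsq(A,(P[:,:2]**2).sum(1),rcond=None)[0]
    return c[:2],np.sqrt(c[2]+c[:2]@c[:2])
for n in ('top','scene'):
    D=np.load(n+'.npz'); W=D['W'].reshape(-1,3); W=W[~np.isnan(W[:,0])]
    R=W[(W[:,0]>.35)&(W[:,0]<.75)&(W[:,1]>-.25)&(W[:,1]<.3)]
    def show(l,P): 
        if len(P): print(n,l,len(P),'med',np.median(P,0).round(4),'min',P.min(0).round(3),'max',P.max(0).round(3))
    cap=R[(R[:,2]>.178)&(R[:,2]<.195)&(abs(R[:,0]-.52)<.12)&(abs(R[:,1])<.1)]; show('captop',cap)
    if len(cap):
        c=cap[:,:2].mean(0)
        near=R[(np.linalg.norm(R[:,:2]-np.median(cap[:,:2],0),axis=1)<.06)]
        for a,b in ((.158,.182),(.09,.11)):
            P=near[(near[:,2]>a)&(near[:,2]<b)&((near[:,2]<.181))]
            if len(P)>5: print('circ',a,circ(P),len(P))
    # knob
    k=R[(R[:,2]>.05)&(R[:,2]<.085)&(R[:,1]>.03)&(R[:,1]<.13)&(R[:,0]>.45)&(R[:,0]<.6)]; show('knob+jaw',k)
    b=R[(abs(R[:,2]-.014)<.004)&(abs(R[:,1]-.02)<.2)]; show('board',b)
    if n=='top':
        print(cv2.minAreaRect(b[:,:2].astype(np.float32)))
    for lo,hi in ((.066,.085),):
        P=R[(R[:,2]>lo)&(R[:,2]<hi)&(abs(R[:,1])<.15)&(R[:,0]<.65)]
        for y in np.arange(-.15,.15,.01):
            q=P[(P[:,1]>y)&(P[:,1]<=y+.01)]
            if len(q): print(round(y,2),len(q),q[:,0].min().round(3),q[:,0].max().round(3),q[:,2].max().round(3))
# overhead
D=np.load('top.npz');W=D['W']
for u in (200,240,290):
    print(u,[(W[v,u].round(2).tolist()) for v in range(80,240,8)])
```

```text
top captop 283 med [0.5029 0.0161 0.1857] min [ 0.48  -0.007  0.178] max [0.527 0.039 0.192]
circ 0.158 (array([0.50321066, 0.01584114]), np.float64(0.023431853494504527)) 30
circ 0.09 (array([0.50377038, 0.01589017]), np.float64(0.0327625692342694)) 21
top knob+jaw 305 med [0.5143 0.0745 0.0795] min [0.474 0.031 0.05 ] max [0.553 0.128 0.085]
top board 1623 med [0.4976 0.084  0.0145] min [ 0.441 -0.176  0.01 ] max [0.72  0.22  0.018]
((0.5595275163650513, 0.039968252182006836), (0.4290821850299835, 0.21963191032409668), 75.26878356933594)
-0.07 12 0.504 0.529 0.083
-0.06 77 0.455 0.53 0.085
-0.05 99 0.455 0.533 0.085
-0.04 91 0.457 0.534 0.084
-0.03 29 0.459 0.536 0.083
-0.02 7 0.461 0.487 0.082
-0.01 2 0.476 0.477 0.076
0.0 3 0.472 0.474 0.082
0.01 4 0.471 0.471 0.083
0.02 3 0.472 0.474 0.082
0.03 4 0.474 0.48 0.081
0.04 4 0.483 0.494 0.081
0.05 12 0.526 0.548 0.081
0.06 90 0.477 0.551 0.084
0.07 78 0.477 0.553 0.085
0.08 63 0.478 0.545 0.085
0.09 1 0.482 0.482 0.084
0.12 15 0.516 0.536 0.077
0.13 32 0.515 0.536 0.079
0.14 14 0.516 0.533 0.078
scene captop 177 med [0.4963 0.012  0.
[... 1385 characters left out ...]
.15, -0.0], [0.74, 0.15, 0.0], [0.72, 0.15, 0.0], [0.69, 0.15, 0.0], [0.67, 0.15, 0.0], [0.64, 0.15, -0.0], [0.62, 0.15, -0.0], [0.59, 0.15, 0.0], [0.57, 0.15, 0.01], [0.53, 0.14, 0.08], [0.52, 0.14, 0.03], [0.5, 0.15, 0.01], [0.47, 0.15, 0.01], [0.45, 0.15, -0.0], [0.43, 0.15, 0.0], [0.4, 0.15, 0.0]]
290 [[0.6, 0.03, 0.6], [0.6, 0.03, 0.57], [0.73, 0.01, 0.23], [0.71, 0.01, 0.22], [0.68, 0.01, 0.25], [0.67, 0.01, 0.22], [0.65, 0.01, 0.21], [0.67, -0.0, 0.06], [0.67, -0.0, 0.0], [0.64, -0.0, -0.0], [0.62, -0.0, -0.0], [0.59, -0.0, -0.0], [0.57, -0.0, -0.0], [0.51, 0.01, 0.19], [0.49, 0.01, 0.19], [0.48, 0.01, 0.14], [0.47, -0.0, 0.02], [0.45, -0.0, 0.0], [0.43, -0.0, -0.0], [0.4, -0.0, 0.0]]
```

Run:
```python
from h import *
from scipy.spatial.transform import Rotation as Ro
for n in ('top','scene'):
    W=np.load(n+'.npz')['W'].reshape(-1,3); W=W[~np.isnan(W[:,0])]
    m=(W[:,2]>.008)&(W[:,2]<.018)&(W[:,0]>.42)&(W[:,0]<.6)&(W[:,1]>-.09)&(W[:,1]<.2)
    b=W[m][:,:2].astype(np.float32)
    # drop isolated
    from scipy.spatial import cKDTree
    k=cKDTree(b).query_ball_point(b,.008,return_length=True); b=b[k>6]
    print(n,len(b),cv2.minAreaRect(b))
    for a in (0,1):pass
    # front (low x) edge fit
    E=[]
    for y in np.arange(-.06,.17,.01):
        q=b[abs(b[:,1]-y)<.005]
        if len(q): E.append((y,q[:,0].min(),q[:,0].max()))
    print(np.round(E,3).tolist())
    for nm,lo,hi in (('slide',.045,.1),('fixed',-.08,-.02)):
        q=W[(W[:,2]>.07)&(W[:,2]<.087)&(W[:,1]>lo)&(W[:,1]<hi)&(W[:,0]>.44)&(W[:,0]<.57)][:,:2].astype(np.float32)
        print(nm,cv2.minAreaRect(q))
    k=W[(W[:,2]>.066)&(W[:,2]<.085)&(W[:,1]>.11)&(W[:,1]<.16)&(W[:,0]>.5)&(W[:,0]<.55)]
    print('knob',cv2.minEnclosingCircle(k[:,:2].astype(np.float32)),k[:,:2].mean(0),k[:,2].max())
s=r.get_state(); print(Ro.from_quat(s['orientation'],scalar_first=True).as_matrix().round(3))
```

```text
top 1486 ((0.5123496055603027, 0.05708509683609009), (0.26974374055862427, 0.10080970823764801), 80.03408813476562)
[[-0.06, 0.441, 0.494], [-0.05, 0.444, 0.453], [-0.04, 0.445, 0.506], [-0.03, 0.447, 0.549], [-0.02, 0.448, 0.549], [-0.01, 0.45, 0.486], [0.0, 0.451, 0.477], [0.01, 0.453, 0.471], [0.02, 0.456, 0.471], [0.03, 0.456, 0.558], [0.04, 0.459, 0.557], [0.05, 0.46, 0.561], [0.06, 0.463, 0.527], [0.07, 0.465, 0.477], [0.08, 0.465, 0.567], [0.09, 0.468, 0.567], [0.1, 0.469, 0.57], [0.11, 0.472, 0.57], [0.12, 0.472, 0.574], [0.13, 0.474, 0.576], [0.14, 0.477, 0.577], [0.15, 0.477, 0.58], [0.16, 0.48, 0.58]]
slide ((0.5134024620056152, 0.06470352411270142), (0.04171907529234886, 0.07549579441547394), 80.1663589477539)
fixed ((0.4950256943702698, -0.040490858256816864), (0.03742188215255737, 0.07589113712310791), 80.08624267578125)
knob ((0.5252153873443604, 0.13519728183746338), 0.012890323996543884) [0.52488946 0.13483423] 0.07905697994541892
scene 936 ((0.508465588092804, 0.05653967708349228), (0.2697434723377228, 0.10202759504318237), 80.49933624267578)
[[-0.06, 0.437, 0.531],
[... 198 characters left out ...]
, [0.04, 0.456, 0.484], [0.05, 0.458, 0.496], [0.06, 0.461, 0.508], [0.07, 0.461, 0.496], [0.08, 0.464, 0.481], [0.09, 0.466, 0.48], [0.1, 0.468, 0.494], [0.11, 0.468, 0.503], [0.12, 0.47, 0.507], [0.13, 0.474, 0.508], [0.14, 0.474, 0.51], [0.15, 0.474, 0.513], [0.16, 0.476, 0.517]]
slide ((0.5065195560455322, 0.07371575385332108), (0.029754795134067535, 0.06215270236134529), 79.04154205322266)
fixed ((0.49437981843948364, -0.04105092212557793), (0.039712488651275635, 0.0797799676656723), 80.77525329589844)
knob ((0.5226485133171082, 0.13435964286327362), 0.012904704548418522) [0.52003534 0.1323179 ] 0.07773358757002741
[[-0.001  0.398  0.917]
 [-0.002  0.917 -0.398]
 [-1.    -0.002  0.   ]]
```

Request:
jog_arm --dp '[[0,0,0],[0,0,0],[0,-3.4,2.85],[0,-3.4,2.85],[0,-3.4,2.85],[0,-3.4,2.85],[0,-3.4,2.85],[0,-3.4,2.85],[0,-3.4,2.85],[0,-3.4,2.85],[0,-3.4,2.85],[0,-3.4,2.85],[0,-3.4,2.85],[0,-3.4,2.85],[0,0,0],[0,0,0]]' --rot '[[-6.75,0,0],[-6.75,0,0],[0,0,0],[0,0,0],[0,0,0],[0,0,0],[0,0,0],[0,0,0],[0,0,0],[0,0,0],[0,0,0],[0,0,0],[0,0,0],[0,0,0],[0,0,0],[0,0,0]]' --fingers 123 --force 40

```text
clock: 1.7
position: [0.5252, 0.1339, 0.2559]
orientation: [0.704, 0.063, 0.705, -0.063]
contact_force: [-0.6, 0.6, 0.0]
gripper_width: 0.0442
```

Request:
jog_arm --dp '[[4,0.1,0],[4,0,0],[3,0,0],[2,0,0],[1,0,0],[0,0,0],[0,0,0]]' --rot '[[0,0,0],[0,0,0],[0,0,0],[0,0,0],[0,0,0],[0,0,0],[0,0,0]]'

```text
clock: 2.4
position: [0.5255, 0.137, 0.117]
orientation: [0.705, 0.061, 0.704, -0.061]
contact_force: [0.1, -0.2, -0.5]
gripper_width: 0.0445
```

Run:
```python
from h import *
a=cam('scene');b=cam('wrist')
cv2.imwrite('pics/g1.png',np.vstack([cv2.resize(a['pixels'][150:290,200:360],(640,300)*1 if 0 else (686,300)*1 if 0 else (640,300)),cv2.resize(b['pixels'],(640,300))]))
```

```text
(no output)
```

View pics/g1.png

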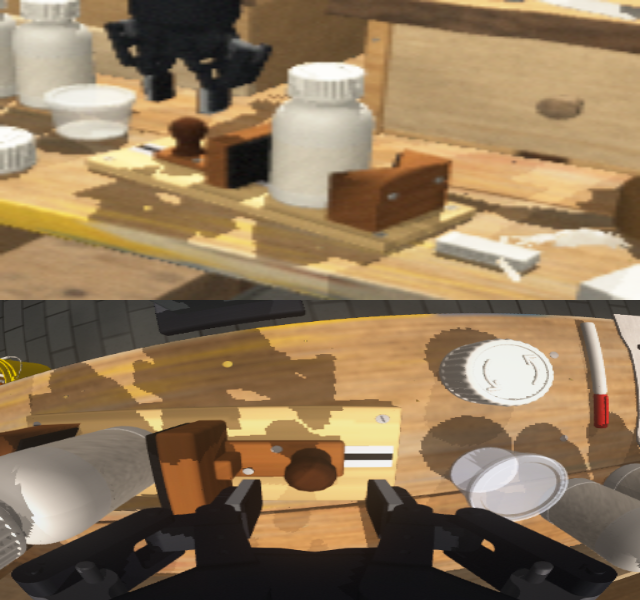

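The knob sits between the open fingers: fingers at (243,500) and (385,500), knob at (310,468) in the wrist half. The jaw tail is low and clear, so I descend and grip.

Request:
jog_arm --dp '[[2,-0.15,0],[1.5,0,0],[1.2,0,0],[0,0,0],[0,0,0]]' --rot '[[0,0,0],[0,0,0],[0,0,0],[0,0,0],[0,0,0]]'

```text
clock: 3.0
position: [0.5253, 0.1347, 0.0697]
orientation: [0.705, 0.062, 0.704, -0.061]
contact_force: [0.5, -0.2, 0.2]
gripper_width: 0.0444
```

Request:
jog_arm --dp '[[0,0,0],[0,0,0],[0,0,0],[0,0,0],[0,0,0]]' --rot '[[0,0,0],[0,0,0],[0,0,0],[0,0,0],[0,0,0]]' --fingers 255 --force 40

```text
clock: 3.5
position: [0.5256, 0.135, 0.0703]
orientation: [0.705, 0.062, 0.704, -0.061]
contact_force: [-0.6, 0.2, 6.9]
gripper_width: 0.0246
```

Request:
jog_arm --dp '[[0,-0.3,0],[0,-0.3,0],[0,-0.3,0],[0,-0.3,0],[0,-0.3,0],[0,-0.3,0],[0,-0.3,0],[0,-0.2,0],[0,-0.2,0],[0,0,0],[0,0,0]]' --rot '[[0,0,0],[0,0,0],[0,0,0],[0,0,0],[0,0,0],[0,0,0],[0,0,0],[0,0,0],[0,0,0],[0,0,0],[0,0,0]]'

```text
clock: 4.6
position: [0.5219, 0.1134, 0.0703]
orientation: [0.706, 0.062, 0.703, -0.059]
contact_force: [-1.0, 6.6, 4.1]
gripper_width: 0.0248
```

Request:
jog_arm --dp '[[0,-0.2,0],[0,-0.2,0],[0,-0.1,0],[0,-0.1,0],[0,0,0],[0,0,0]]' --rot '[[0,0,0],[0,0,0],[0,0,0],[0,0,0],[0,0,0],[0,0,0]]'

```text
clock: 5.2
position: [0.5209, 0.1078, 0.0703]
orientation: [0.706, 0.062, 0.703, -0.059]
contact_force: [-0.2, 7.7, 4.4]
gripper_width: 0.0246
```

Request:
jog_arm --dp '[[0,-0.1,0],[0,-0.1,0],[0,0,0],[0,0,0]]' --rot '[[0,0,0],[0,0,0],[0,0,0],[0,0,0]]'

```text
clock: 5.6
position: [0.5206, 0.1059, 0.0703]
orientation: [0.706, 0.062, 0.703, -0.059]
contact_force: [-0.6, 7.5, 3.7]
gripper_width: 0.0244
```

Request:
jog_arm --dp '[[0,-0.1,0],[0,-0.1,0],[0,-0.1,0],[0,0,0],[0,0,0]]' --rot '[[0,0,0],[0,0,0],[0,0,0],[0,0,0],[0,0,0]]'

```text
clock: 6.1
position: [0.5204, 0.1044, 0.0704]
orientation: [0.706, 0.063, 0.703, -0.058]
contact_force: [0.5, 10.0, 3.6]
gripper_width: 0.0248
```

Request:
jog_arm --dp '[[0,-0.1,0],[0,-0.1,0],[0,0,0],[0,0,0],[0,0,0]]' --rot '[[0,0,0],[0,0,0],[0,0,0],[0,0,0],[0,0,0]]'

```text
clock: 6.6
position: [0.5202, 0.1035, 0.0703]
orientation: [0.706, 0.063, 0.703, -0.057]
contact_force: [-0.4, 13.0, 3.3]
gripper_width: 0.0251
```

Request:
jog_arm --dp '[[0,-0.1,0],[0,-0.1,0],[0,0,0],[0,0,0],[0,0,0]]' --rot '[[0,0,0],[0,0,0],[0,0,0],[0,0,0],[0,0,0]]'

```text
clock: 7.1
position: [0.52, 0.1026, 0.0704]
orientation: [0.706, 0.063, 0.703, -0.056]
contact_force: [0.8, 14.3, 1.6]
gripper_width: 0.025
```

Request:
jog_arm --dp '[[0,-0.1,0],[0,0,0],[0,0,0],[0,0,0]]' --rot '[[0,0,0],[0,0,0],[0,0,0],[0,0,0]]'

```text
clock: 7.5
position: [0.52, 0.1021, 0.0704]
orientation: [0.706, 0.063, 0.703, -0.056]
contact_force: [0.5, 15.6, 2.0]
gripper_width: 0.0244
```

Request:
jog_arm --dp '[[0,0,0],[0,0,0],[0,0,0],[0,0,0],[-2,0,0],[-3,0,0],[-4,0,0],[-4,0,0],[-4,0,0],[-3,0,0],[0,0,0],[0,0,0]]' --rot '[[0,0,0],[0,0,0],[0,0,0],[0,0,0],[0,0,0],[0,0,0],[0,0,0],[0,0,0],[0,0,0],[0,0,0],[0,0,0],[0,0,0]]' --fingers 125

```text
clock: 8.7
position: [0.5177, 0.0933, 0.2696]
orientation: [0.705, 0.062, 0.704, -0.062]
contact_force: [-0.7, -0.3, -0.5]
gripper_width: 0.0433
```

Run:
```python
from h import *
def circ(P):
    A=np.c_[2*P[:,:2],np.ones(len(P))]; c=np.linalg.lstsq(A,(P[:,:2]**2).sum(1),rcond=None)[0]
    return c[:2].round(4),np.sqrt(c[2]+c[:2]@c[:2]).round(4)
for n in ('scene','top'):
    d=cam(n); W=cloud(d).reshape(-1,3); W=W[~np.isnan(W[:,0])]
    near=W[(abs(W[:,0]-.498)<.05)&(abs(W[:,1])<.06)]
    c=near[(near[:,2]>.18)&(near[:,2]<.19)]; print(n,'captop',len(c),c.min(0).round(3),c.max(0).round(3),np.median(c[:,2]))
    for a,b in ((.158,.181),(.09,.11)):
        P=near[(near[:,2]>a)&(near[:,2]<b)]; 
        if len(P)>9: print(a,circ(P),len(P))
    k=W[(W[:,2]>.066)&(W[:,2]<.085)&(W[:,1]>.085)&(W[:,1]<.13)&(W[:,0]>.49)&(W[:,0]<.55)]
    if len(k): print('knob',cv2.minEnclosingCircle(k[:,:2].astype(np.float32)))
    if n=='scene': cv2.imwrite('pics/s2.png',cv2.resize(d['pixels'][130:290,190:370],(720,640))[:600])
print(r.get_state()['joint_pos'].round(2),r.get_state()['contact_force'])
```

```text
scene captop 166 [ 0.474 -0.026  0.18 ] [0.524 0.021 0.188] 0.18555023870821846
0.158 (array([ 0.4994, -0.0012]), np.float64(0.0231)) 174
0.09 (array([ 0.4993, -0.0012]), np.float64(0.0319)) 174
knob ((0.5173300504684448, 0.10333147644996643), 0.012749123387038708)
top captop 24 [ 0.495 -0.025  0.182] [ 0.518 -0.012  0.189] 0.18530148707634647
[-0.22  0.44 -0.02  1.85  0.01  0.86  1.15] [-0.06077348 -0.02985322 -0.67704418]
```

View pics/s2.png

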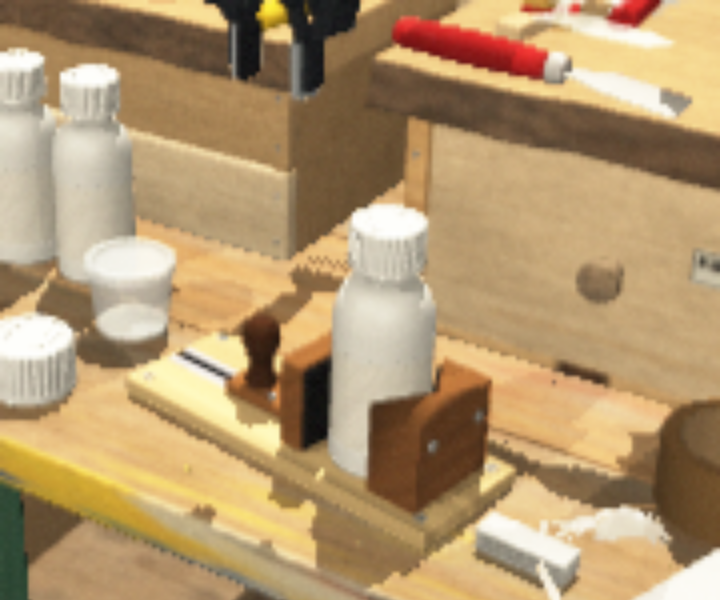

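The jaw face is on the bottle, with the bottle upright at (390,340) and home in the V. The cap is at about (0.500, -0.001). I move above it and pre-rotate clockwise so the twist has range left.

Request:
jog_arm --dp '[[0,-3.2,0],[0,-3.2,0],[0,-3.2,0],[0,0,0],[0,0,0],[0,0,0],[0,0,0],[0,0,0],[0,0,0],[0,0,0],[0,0,0],[0,0,0],[0,0,0]]' --rot '[[0,0,0],[0,0,0],[0,0,0],[8.5,0,0],[8.5,0,0],[8.5,0,0],[8.5,0,0],[8.5,0,0],[8.5,0,0],[8.5,0,0],[8.5,0,0],[0,0,0],[0,0,0]]' --fingers 70

```text
clock: 10.1
position: [0.5006, -0.0003, 0.2683]
orientation: [0.55, 0.443, 0.551, -0.445]
contact_force: [0.1, -0.0, -1.0]
gripper_width: 0.0622
```

Run:
```python
from h import *
from scipy.spatial.transform import Rotation as Ro
s=r.get_state();M=Ro.from_quat(s['orientation'],scalar_first=True).as_matrix()
print(s['position'],s['joint_pos'].round(2),M.round(3),(M.T@(np.array([.5,-.001,.179])-s['position'])*100).round(2))
```

```text
[ 5.00592466e-01 -2.95997645e-04  2.68251390e-01] [-0.27  0.42  0.3   1.92 -0.16  0.84  0.33] [[-0.002  0.977  0.212]
 [-0.001  0.212 -0.977]
 [-1.    -0.002  0.   ]] [ 8.93 -0.05  0.06]
```

Request:
jog_arm --dp '[[3,-0.05,0.05],[3,0,0],[2,0,0],[0.9,0,0],[0,0,0],[0,0,0]]' --rot '[[0,0,0],[0,0,0],[0,0,0],[0,0,0],[0,0,0],[0,0,0]]'

```text
clock: 10.7
position: [0.5013, -0.0011, 0.1808]
orientation: [0.55, 0.445, 0.55, -0.445]
contact_force: [-0.2, -0.0, 1.2]
gripper_width: 0.0623
```

Run:
```python
from h import *
a=cam('scene');b=cam('wrist')
cv2.imwrite('pics/g3.png',np.vstack([cv2.resize(a['pixels'][150:270,220:370],(500,400)),cv2.resize(b['pixels'][180:],(500,200))]))
```

```text
(no output)
```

View pics/g3.png

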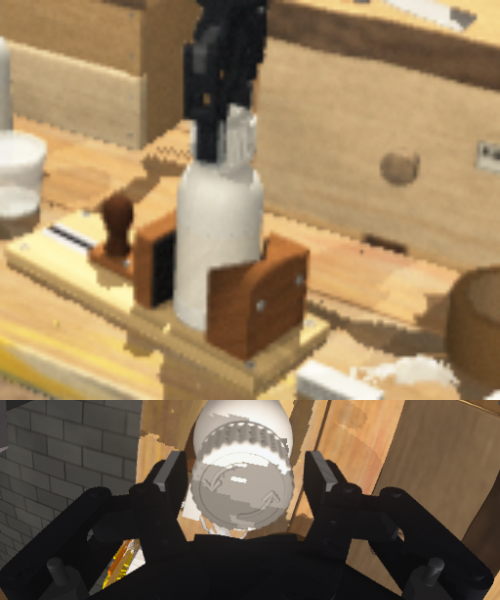

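The cap is centred between the fingers: cap at (243,490), fingers at (172,480) and (318,480). I close on it.

Request:
jog_arm --dp '[[0,0,0],[0,0,0],[0,0,0],[0,0,0],[0,0,0]]' --rot '[[0,0,0],[0,0,0],[0,0,0],[0,0,0],[0,0,0]]' --fingers 255 --force 70

```text
clock: 11.3
position: [0.5012, -0.0011, 0.1814]
orientation: [0.55, 0.445, 0.549, -0.445]
contact_force: [-2.0, -0.2, 6.9]
gripper_width: 0.0472
```

Request:
jog_arm --dp '[[0.2,0,0],[0.2,0,0],[0.2,0,0],[0,0,0],[0,0,0],[0,0,0]]' --rot '[[0,0,0],[0,0,0],[0,0,0],[0,0,0],[0,0,0],[0,0,0]]'

```text
clock: 11.9
position: [0.5014, -0.0012, 0.1761]
orientation: [0.55, 0.446, 0.549, -0.444]
contact_force: [-3.3, 0.3, 13.3]
gripper_width: 0.0468
```

Request:
jog_arm --dp '[[0,0,0],[0,0,0],[0,0,0],[0,0,0],[0,0,0],[0,0,0]]' --rot '[[-5,0,0],[-5,0,0],[-5,0,0],[-5,0,0],[-5,0,0],[0,0,0]]'

```text
clock: 12.5
position: [0.5022, -0.001, 0.1763]
orientation: [0.634, 0.316, 0.632, -0.314]
contact_force: [-1.2, -0.8, 12.4]
gripper_width: 0.0461
```

Run:
```python
from h import *
s=r.get_state();print(s['moment'],s['contact_force'],s['joint_pos'].round(2))
d=cam('scene');W=cloud(d).reshape(-1,3)
k=W[(W[:,2]>.066)&(W[:,2]<.085)&(W[:,1]>.085)&(W[:,1]<.13)&(W[:,0]>.49)&(W[:,0]<.55)]
print('knob',cv2.minEnclosingCircle(k[:,:2].astype(np.float32)))
```

```text
[-0.01455097  0.40542783 -0.01683567] [-1.22785765 -0.79815358 12.43448504] [-0.14  0.54  0.12  2.01 -0.11  0.59  0.71]
knob ((0.5169650316238403, 0.10231803357601166), 0.011819467879831791)
```

Request:
jog_arm --dp '[[0,0,0],[0,0,0],[0,0,0],[0,0,0],[0,0,0],[0,0,0],[0,0,0],[0,0,0],[0,0,0],[0,0,0],[0,0,0],[0,0,0]]' --rot '[[-5,0,0],[-5,0,0],[-5,0,0],[-5,0,0],[-5,0,0],[-5,0,0],[-5,0,0],[-5,0,0],[-5,0,0],[-5,0,0],[-2,0,0],[0,0,0]]'

```text
clock: 13.75
position: [0.5023, -0.001, 0.1764]
orientation: [0.709, 0.006, 0.706, -0.006]
contact_force: [-2.4, 0.1, 13.6]
gripper_width: 0.0468
```

Run:
```python
from h import *
s=r.get_state();print(s['moment'],s['contact_force'],s['joint_pos'].round(2))
b=cam('wrist');a=cam('scene')
cv2.imwrite('pics/g4.png',np.vstack([cv2.resize(a['pixels'][150:270,220:370],(500,400)),cv2.resize(b['pixels'][180:],(500,200))]))
```

```text
[-0.08300255  0.36381127 -0.02581694] [-2.4431789   0.10797999 13.5805573 ] [ 0.05  0.54 -0.14  2.01  0.13  0.6   1.37]
```

View pics/g4.png

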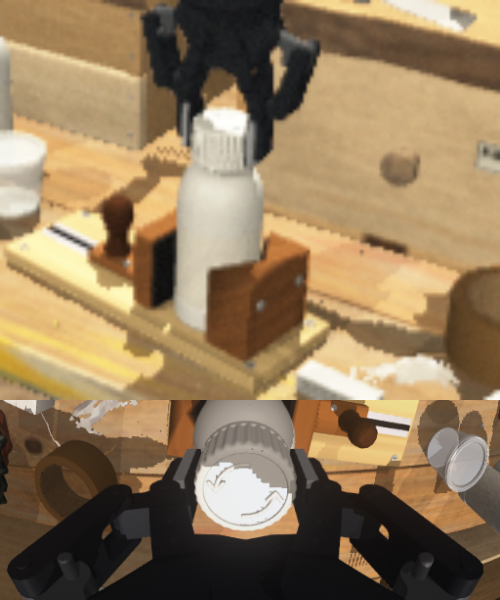

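The cap turned with the gripper: its arrows keep the same place relative to the fingers. I lift slowly and watch the force.

Request:
jog_arm --dp '[[-0.3,0,0],[-0.3,0,0],[-0.3,0,0],[-0.3,0,0],[0,0,0]]' --rot '[[0,0,0],[0,0,0],[0,0,0],[0,0,0],[0,0,0]]'

```text
clock: 14.35
position: [0.5007, -0.0009, 0.1866]
orientation: [0.707, 0.006, 0.707, -0.006]
contact_force: [0.7, 0.9, -0.6]
gripper_width: 0.047
```

Request:
jog_arm --dp '[[-0.5,0,0],[-1,0,0],[-1.5,0,0],[-1.5,0,0],[-1.5,0,0],[-1,0,0],[-0.5,0,0],[0,0,0],[0,0,0],[0,0,0]]' --rot '[[0,0,0],[0,0,0],[0,0,0],[0,0,0],[0,0,0],[0,0,0],[0,0,0],[0,0,0],[0,0,0],[0,0,0]]'

```text
clock: 15.35
position: [0.5004, -0.0009, 0.2606]
orientation: [0.707, 0.006, 0.708, -0.006]
contact_force: [0.1, -0.5, -0.6]
gripper_width: 0.0466
```

Run:
```python
from h import *
def circ(P):
    A=np.c_[2*P[:,:2],np.ones(len(P))]; c=np.linalg.lstsq(A,(P[:,:2]**2).sum(1),rcond=None)[0]
    return c[:2].round(4),np.sqrt(c[2]+c[:2]@c[:2]).round(4)
s=r.get_state();print(s['moment'],s['contact_force'])
a=cam('scene');W=cloud(a).reshape(-1,3);W=W[~np.isnan(W[:,0])]
n=W[(abs(W[:,0]-.5)<.045)&(abs(W[:,1])<.045)]
for lo,hi in ((.09,.11),(.155,.17),(.165,.18)): 
    P=n[(n[:,2]>lo)&(n[:,2]<hi)]
    if len(P)>8: print(lo,circ(P),len(P),P[:,2].max())
h,_=np.histogram(n[:,2],np.arange(.14,.32,.005)); print(list(zip(np.arange(.14,.315,.005).round(3),h)))
k=W[(W[:,2]>.066)&(W[:,2]<.085)&(W[:,1]>.085)&(W[:,1]<.13)&(W[:,0]>.49)&(W[:,0]<.55)]
print('knob',cv2.minEnclosingCircle(k[:,:2].astype(np.float32)))
cv2.imwrite('pics/g5.png',cv2.resize(a['pixels'][110:290,190:370],(600,600)))
```

```text
[-0.01021278  0.03556826 -0.01729653] [ 0.1017454  -0.47060195 -0.63668877]
0.09 (array([ 0.5001, -0.0015]), np.float64(0.0319)) 176 0.10977079473754267
0.155 (array([ 0.4997, -0.0028]), np.float64(0.0141)) 99 0.16993199208710538
0.165 (array([ 0.4996, -0.0032]), np.float64(0.0129)) 79 0.17452761044289983
[(np.float64(0.14), np.int64(87)), (np.float64(0.145), np.int64(28)), (np.float64(0.15), np.int64(30)), (np.float64(0.155), np.int64(21)), (np.float64(0.16), np.int64(32)), (np.float64(0.165), np.int64(46)), (np.float64(0.17), np.int64(33)), (np.float64(0.175), np.int64(0)), (np.float64(0.18), np.int64(0)), (np.float64(0.185), np.int64(0)), (np.float64(0.19), np.int64(0)), (np.float64(0.195), np.int64(0)), (np.float64(0.2), np.int64(0)), (np.float64(0.205), np.int64(0)), (np.float64(0.21), np.int64(0)), (np.float64(0.215), np.int64(0)), (np.float64(0.22), np.int64(0)), (np.float64(0.225), np.int64(0)), (np.float64(0.23), np.int64(1)), (np.float64(0.235), np.int64(33)), (np.float64(0.24), np.int64(49)), (np.float64(0.245), np.int64(56)), (np.float64(0.25), np.int64(59)), (np.float64(0.255), np.int64(56)), (np.float64(0.26), np.int64(108)), (np.float64(0.265), np.int64(92)), (np.float64(0.27), np.int64(33)), (np.float64(0.275), np.int64(23)), (np.float64(0.28), np.int64(38)), (np.float64(0.285), np.int64(47)), (np.float64(0.29), np.int64(57)), (np.float64(0.295), np.int64(38)), (np.float64(0.3), np.int64(37)), (np.float64(0.305), np.int64(53)), (np.float64(0.31), np.int64(57))]
knob ((0.5160927176475525, 0.10263638198375702), 0.012294795364141464)
```

View pics/g5.png

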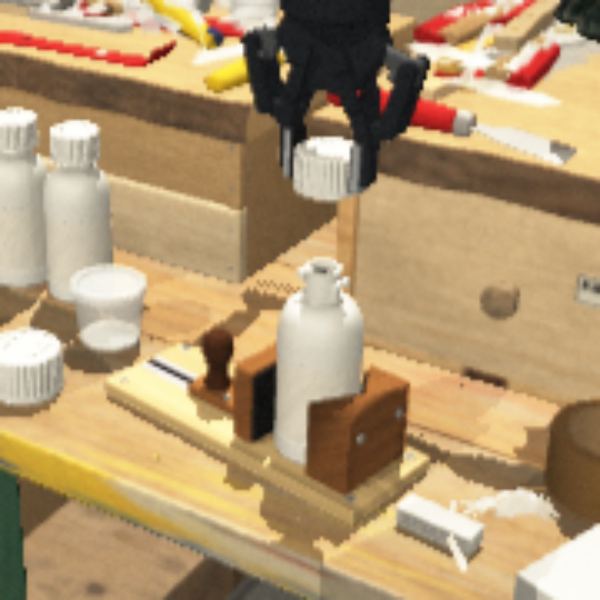

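The cap is off and level at (327,168). The mouth is open at (322,270), and the bottle is upright between the jaws. Cap bottom is at about 0.235 m and the mouth at about 0.173 m, so the gap is about 6 cm.

```bash
python3 -c "
from h import *
order.close_job()"
```

```text
the job is handed in; nothing more can be done
```

The acid bottle is open and the job is handed in, finished at about 15.4 s of the 48 s allowed. The gripper holds the cap above the mouth, and the bottle stands upright in the clamp.

- **Clamp:** I pushed the sliding jaw in by its knob to 15.6 N at the knob. The bottle moved home into the V, and in the later depth checks the knob stayed within about 1 mm of where I left it.
- **Cap:** I pressed it down about 5 mm (13 N), turned it 77° anticlockwise while down, and lifted it straight off. After the lift the wrist carried only about 0.6 N, roughly the cap's weight.
- **Last checks:**
  - The underside of the cap is about 6 cm above the mouth.
  - It sits within 2–3 mm of the bottle's axis and looks level in the picture.
  - The bottle's centre stayed put within about 1 mm through the twist.
- **Not checked:** I judged the cap's level by eye. I did not measure whether the bottle turned slightly under the cap. I did not measure the other things on the worktop; the ones in the last close-up looked unmoved.

None of the checks I made failed. The two cameras disagreed by up to 4 mm on some positions, which did not affect the grasps.

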